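Load the blow-off turntable, index it and open the extraction shutter one stop

ROBOT

A 6-joint arm with a two-finger parallel gripper is mounted at the origin on the work surface. World frame = base frame: x ahead of the robot, y to its left, z up, the work surface at z = 0. Lengths are in m, angles in rad, forces in N, time in s.
With the tool pointing down it reaches from about 0.275 to 0.75 m from the base axis. Payload 10.2 kg.
Tool frame: the origin (TCP) lies at the very end of the fingers, on their centre line; the grasp point (between the pads) lies ctrl.grasp_offset behind it (ctrl.grasp_offset is the distance from the TCP to the grasp point, in m); z points along the fingers, y is the line along which they close (so a half turn about z gives the same grasp; the last joint's range is limited). The gripper opens to 88 mm and grips with 3 to 60 N. Pads are 18 mm wide; open, the fingers measure 123 mm over their backs; the gripper's body (75 mm by 187 mm) begins 45 mm behind the grasp point.
Start: joints at [0.952, 0.313, 1.498, -0, 1.331, -0.223], TCP at [0.202, 0.484, 0.239] pointing down, gripper open.
Joint ranges: [-2.94, 2.94], [-0.97, 2.17], [0.19, 2.56], [-1.23, 4.37], [0.02, 3.11], [-2.88, 2.88]. Speed limits (rad/s): [2.39, 2.39, 3.01, 3.14, 3.14, 3.14].

INTERFACE

Orientations are given as a rotation vector (axis times angle).
In Python, from bench import ctrl gives the robot as it stands.
- The arm moves only by the tool drive_tool, never from a script. Its arguments are lists of equal length, an entry for each row: "angular": the turn, a rotation vector about the tool's x, y, z in rad, a list of three; "linear": the shift along the tool's x, y, z in mm, a list of three; "fingers": the finger opening in mm, from 0 to 88.1. In form: {"angular": [[rx, ry, rz], ...], "linear": [[x, y, z], ...], "fingers": [fingers, ...]}. A call has 1 to 20 rows; each row is the pose to reach, as a shift and turn from the pose commanded when the call began, along the tool's axes at that moment; what a row does not reach only later rows make up. A row lasts 1/10 s, in which the tool goes at most 50 mm and 8.59 degrees, less where a joint would pass 70% of its speed; a pose out of reach is approached as far as the arm can. A call with a gripper value outside its range is refused whole. The fingers move at their own pace and stop on an object; "force" is the grip in N (left out, the last holds). Time passes only in rows, so rows that repeat a pose let the fingers close. It gives the time, the measured TCP pose, the force, the opening and the grip force at its end, in the units of the state.
- ctrl.sense(): the state, without advancing time (a new reading comes with each control period).
- ctrl.snapshot(name): name is "side" or "top" or "wrist"; returns a dict with "pixels" (480x640x3 uint8, blue, green, red), "depth" (480x640 float32, m along the optical axis (not along the pixel's ray), 0 where there is no reading), "fx", "fy", "cx", "cy" (pixels), "cam_to_world" (4x4, takes a point from camera to world coordinates); the wrist camera has in their place "mount" (4x4, takes a point from camera to tool coordinates, whose origin is the TCP and whose axes are the flange's). Camera axes: x right, y down, z forward; pixel columns grow to the right and rows downward; lengths in m; the calibration is good to about 2 mm. A picture is of the moment at which its call begins: read the wrist's pose just before it.
- ctrl.sign_off(): hands the job in; it is judged then, once.
The state is a dict: "clock": time; "joint_positions": joint angles; "joint_vel": joint speeds; "joint_efforts": joint torques, N m; "position": TCP position; "tcp_rot": TCP orientation; "wrist_force": force on the tool from outside, world axes, zero at the start; "moment": the same for the moment, N m; "gripper_width": opening from 0.0 (shut) to 1.0 (fully open); "gripper_force": force on a finger pad.
Only numpy, scipy, OpenCV 4.12 (cv2) and the standard library are available. Lean on these libraries where they do the work, as an engineer would, in place of code of your own. Each camera call takes 0.05 s, during which the arm holds its last target. There are 200 camera calls.

TASK

Set the green electric motor down flat on its feet in the empty orange tray of the turntable, the one at the red marker block, with its shaft pointing outwards (away from the red centre handle), and let go. Then turn the turntable one click anticlockwise seen from above, not further, so that the motor comes to the blue suction nose; after that slide the red-tabbed steel shutter on the green extraction box one click from shut to its middle stop, not past it, leaving the port half open. Do not drop the motor, leave the pulley and flange in their yellow trays, and do not disturb the other things on the bench.

Things in the scene. Friction and masses are not known exactly. Their poses are not given: they have to be found in the camera images.
- motor: the green small electric motor with its feet, 80 x 56 mm foot plate 6 mm thick, body 50 mm wide (along y) and 70 mm long (x) from z = 14 to 54 mm with flat sides, terminal box on top to z = 67 mm, fan cover to x = -47 mm, 12 mm shaft whose tip is at x = +60 mm; 0.4 to 0.75 kg. Origin: centre of the underside; z up, x along the shaft towards its tip
- motor_shaft (a point): tip of the green motor's shaft, at (60, 0, 34) mm in the motor's frame
- motor_black: a like motor in black, not to be touched: 80 x 56 mm foot plate 6 mm thick, body 50 mm wide (along y) and 70 mm long (x) from z = 14 to 54 mm with flat sides, terminal box on top to z = 67 mm, fan cover to x = -47 mm, 12 mm shaft whose tip is at x = +60 mm; 0.4 to 0.75 kg. Origin: centre of the underside; z up, x along the shaft towards its tip
- motor_grey: a like motor in grey, not to be touched: same size as the black one, same origin and axes
- turntable: fixed base of the turntable: grey drum 220 mm across, 30 mm high; origin at its centre on the bench, x points to the red loading marker (30 x 30 mm, 44 mm high, 200 mm from the axis). The blue suction nose (45 x 90 mm, 100 mm high) stands 215 mm from the axis, 72 degrees anticlockwise of the marker
- carousel (a joint): angle (rad) of the turntable's disc (aluminium, 330 mm across, top 44 mm above the bench, five trays 72 degrees apart); about 0 at the start, grows anticlockwise seen from above. Sprung stops at 0, 1.257 and 2.513: about 0.3 N m takes it over the hump half-way between stops, after which it is drawn to the next stop; friction 0.03 N m
- handle (a point): centre of the red bar handle on the turntable's axis, 132 mm above the bench; the bar is 70 mm long (x), 16 mm thick (y), 36 mm high (114 to 150 mm above the bench), on a 26 mm post; its axes turn with the disc and its x points to the orange tray
- load_tray (a point): centre of the floor (44 mm above the bench) of the empty orange tray, 110 mm from the turntable's axis; x points outwards along the tray, z up; turns with the disc. Inside 92 mm (x) by 68 mm (y), rim 12 mm high and 3 mm thick. The other four trays are yellow and alike
- tray_pulley (a point): floor centre of the yellow tray that holds the pulley, next anticlockwise of the orange tray; turns with the disc
- tray_flange (a point): floor centre of the yellow tray that holds the flange, three trays anticlockwise of the orange one; turns with the disc
- pulley: aluminium belt pulley 56 mm across, 38 mm high, loose in its yellow tray; origin under its centre
- flange: dark steel flange 62 mm across, 26 mm high, loose in its yellow tray; origin under its centre
- gate: green extraction box, fixed: 100 mm (x) by 200 mm (y), 80 mm high, with dark guide rails along y at x = -44 and +44 mm, 10 mm wide, to 94 mm high; a brass knob block stands out to x = 80 mm on its far side; white marks on the rails show the tab's three stops; origin: centre of the underside; z up; the shutter opens towards its +y
- shutter (a joint): travel (m) of the steel shutter plate (76 x 66 mm, top face 87 mm above the bench) along the box's +y: 0 shut, as at the start, 0.035 half open (middle stop), 0.070 open. Sprung stops there: about 6 N takes it out of the shut stop, past half-way it is drawn to the next; friction 0.8 N
- tab (a point): centre of the shutter's upright red tab, 110 mm above the bench; the tab is 50 mm wide (box x), 16 mm thick (box y), from 87 to 133 mm above the bench; axes as the box; moves with the plate
- port (a point): centre of the round port, 62 mm across, in the top of the box
- can: spray can 56 mm across, 180 mm high, standing; origin under its centre
- jar: amber jar 64 mm across, 90 mm high; origin under its centre
- mug: blue mug 80 mm across, 90 mm high, handle at its +y; origin under its centre
- screwdriver: screwdriver about 200 mm long lying along its x, handle to -x

How it is judged:
On the way, in this order (a step that is already met when the one before it is completed fails the run):
1. the green motor stands flat in the orange tray, shaft outwards, let go, turntable still at its first stop and shutter still shut (x of motor in the frame of load_tray between -0.01 and 0.01 m and y of motor in the frame of load_tray between -0.01 and 0.01 m and z of motor in the frame of load_tray between -0.004 and 0.005 m and x of motor_shaft in the frame of load_tray above 0.04 m and angle between motor's own z axis and vertical below 0.1 rad and contact force between the fingers and motor below 0.05 N and value of joint carousel between -0.1 and 0.1 rad and value of joint shutter between -0.006 and 0.006 m), for 0.2 s.
2. the turntable is one click on, with the motor in its tray and the shutter still shut (x of motor in the frame of load_tray between -0.01 and 0.01 m and y of motor in the frame of load_tray between -0.01 and 0.01 m and z of motor in the frame of load_tray between -0.004 and 0.005 m and x of motor_shaft in the frame of load_tray above 0.04 m and angle between motor's own z axis and vertical below 0.1 rad and value of joint carousel between 1.137 and 1.377 rad and value of joint shutter between -0.006 and 0.006 m), for 0.2 s.
3. the shutter is at its middle stop (x of motor in the frame of load_tray between -0.01 and 0.01 m and y of motor in the frame of load_tray between -0.01 and 0.01 m and z of motor in the frame of load_tray between -0.004 and 0.005 m and x of motor_shaft in the frame of load_tray above 0.04 m and angle between motor's own z axis and vertical below 0.1 rad and value of joint carousel between 1.137 and 1.377 rad and value of joint shutter between 0.031 and 0.039 m), for 0.2 s.
At the end, for the whole second after the job is handed in: Green motor flat in the orange tray (10 mm from centre in x and y), shaft outwards; turntable one click on (1.257 rad, within 0.12); shutter at its middle stop (35 mm, within 4 mm); pulley and flange within 30 mm of their trays' centres; all let go and at rest (all of step 3 and contact force between the fingers and motor below 0.05 N and linear speed of motor below 0.03 m/s and velocity of joint carousel between -0.05 and 0.05 rad/s and velocity of joint shutter between -0.01 and 0.01 m/s and horizontal distance between pulley and tray_pulley below 0.03 m and horizontal distance between flange and tray_flange below 0.03 m); the robot touches nothing.
It fails at once if the turntable goes past its next stop, on towards the one after, or is turned backwards by 0.3 rad (value of joint carousel above 1.85 rad or value of joint carousel below -0.3 rad).
It fails at once if the shutter is pushed past its middle stop, beyond half-way to the last one (value of joint shutter above 0.0525 m).
It fails at once if the motor is dropped or thrown into the tray (faster than 0.5 m/s within 20 mm of its floor) (horizontal distance between motor and load_tray below 0.05 m and z of motor in the frame of load_tray below 0.02 m and linear speed of motor above 0.5 m/s).
It fails at once if another thing on the bench is moved by more than 30 mm or tipped over (distance of any of motor_black, motor_grey, can, jar, mug, screwdriver from where it was at the start of the episode above 0.03 m or angle between any of can, jar, mug's own z axis and vertical above 0.4 rad).
It also fails if it takes over 64 s, if anything falls off the work surface, if the arm or the gripper's body presses on something with over 40 N, if the wrist force passes 120 N, or if a joint passes its speed limit or range.

## Working session

There is one attempt and no reset: what is moved stays moved. The work goes in short steps, Python scripts to look and compute and a tool call to move; the robot and the scene stay as the last step left them, time stands still between calls to the robot, and variables do not carry over. Pictures are saved under pics/ and viewed, at most 10 in all, crops included, and the job is handed in when it is done.

Besides the shell and the picture viewer there is one more tool, called after "Emit:" by a JSON object that holds its "api" and its "payload", one argument or row to a line. drive_tool: Moves the arm, as the interface text tells. Its arguments: {"type":"object","properties":{"angular":{"type":"array"},"linear":{"type":"array"},"fingers":{"type":"array"},"force":{"type":"number"}},"required":["angular","linear","fingers"]}

```bash
mkdir -p pics; ls; python3 - <<'E'
from bench import ctrl
import cv2,numpy as np,pickle
print(ctrl.grasp_offset, ctrl.sense())
for n in ("top","side"):
    s=ctrl.snapshot(n); pickle.dump(s,open(n+".pkl","wb")); cv2.imwrite(f"pics/{n}0.png",s["pixels"])
    print(n,s["fx"],s["cx"],s["cy"],np.round(s["cam_to_world"],3).tolist())
E
```

```text
pics
0.0187 {'clock': 0.0, 'joint_positions': array([ 9.51578190e-01,  3.13433739e-01,  1.49845473e+00,  3.14820396e-05,
        1.33099838e+00, -2.23382938e-01]), 'joint_vel': array([-0.00233036,  0.00124089, -0.00062497,  0.00176533,  0.00112156,
        0.0009209 ]), 'joint_efforts': array([ 2.41910511e-04, -4.02218235e+01, -2.52264798e+01,  6.93951314e-02,
        3.53350828e-02, -1.04571643e-04]), 'position': array([0.20227435, 0.48419506, 0.23816275]), 'tcp_rot': array([-6.17626998e-01, -3.07971387e+00,  1.83517763e-03]), 'wrist_force': array([-0.77142767,  0.11865221,  0.53843162]), 'moment': array([-0.01593215, -0.00801931, -0.04765193]), 'gripper_force': 0.0, 'gripper_width': 1.0004758531816893}
top 485.3000161047827 311.1812228885709 235.22601194550495 [[0.019, -0.994, 0.108, 0.462], [-1.0, -0.018, 0.012, 0.084], [-0.01, -0.108, -0.994, 1.188], [0.0, 0.0, 0.0, 1.0]]
side 573.6362980665524 325.45920418524634 233.1594750103848 [[0.995, -0.053, 0.083, 0.435], [-0.098, -0.498, 0.862, -1.095], [-0.004, -0.866, -0.501, 0.802], [0.0, 0.0, 0.0, 1.0]]
```

View pics/top0.png

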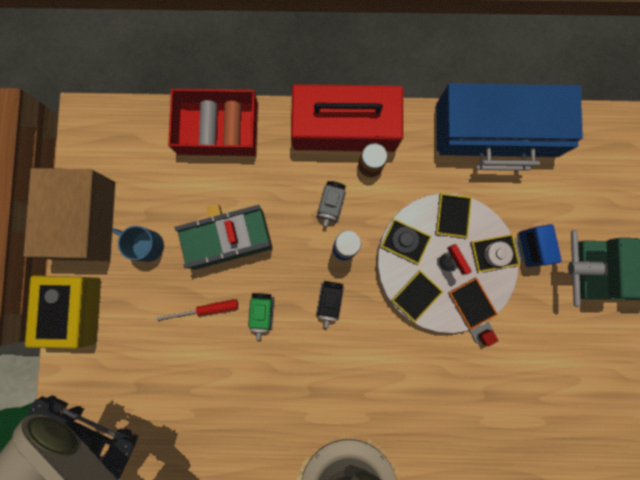

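View pics/side0.png

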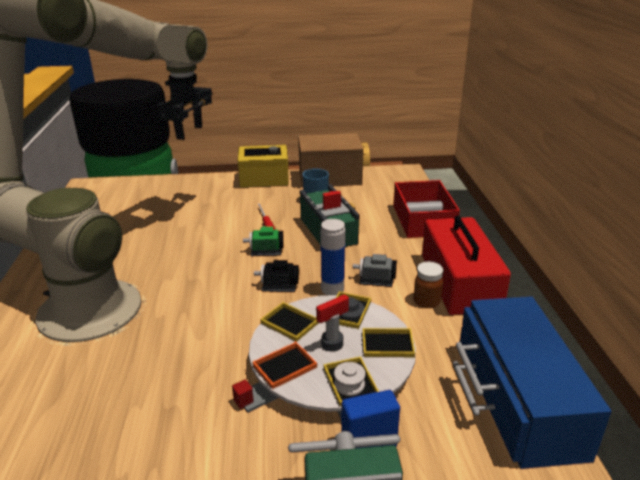

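The top view shows the green motor at (260,314), shaft towards the bottom. The orange tray is at (473,302), the marker at (485,336), the handle at (459,259) and the nose at (540,246). The gate is at (224,238) with its red tab at (231,232). The side view shows the motor at (266,240), the tray at (285,364), the handle at (333,307), the tab at (332,200) and the can at (333,255).

```bash
cat > h.py <<'E'
import cv2,numpy as np,pickle
from scipy.spatial.transform import Rotation as R
def cloud(s,T=None):
    T=s["cam_to_world"] if T is None else T
    v,u=np.mgrid[:480,:640]; d=s["depth"]
    p=np.stack([(u-s["cx"])/s["fx"]*d,(v-s["cy"])/s["fy"]*d,d],-1)
    return p@T[:3,:3].T+T[:3,3]
def mask(s,col,box):
    h=cv2.cvtColor(s["pixels"],cv2.COLOR_BGR2HSV).astype(int); H,S,V=h[...,0],h[...,1],h[...,2]
    m={"green":(H>50)&(H<85)&(S>120),"red":((H<6)|(H>174))&(S>170),"orange":(H>5)&(H<14)&(S>170)}[col]&(V>50)
    b=np.zeros_like(m); x0,y0,x1,y1=box; b[y0:y1,x0:x1]=1
    return m&b&(s["depth"]>0)
E
python3 - <<'E'
from h import *
B={"top":dict(motor=("green",(240,285,280,345)),tray=("orange",(440,270,505,335)),handle=("red",(440,235,480,280)),tab=("red",(220,215,242,250)),marker=("red",(475,325,500,350)),gate=("green",(170,200,275,275))),
"side":dict(motor=("green",(240,222,290,258)),tray=("orange",(245,340,322,390)),handle=("red",(310,285,355,330)),tab=("red",(318,188,345,212)),marker=("red",(225,375,260,410)),gate=("green",(295,180,362,250)))}
for n in B:
    s=pickle.load(open(n+".pkl","rb")); C=cloud(s)
    for k,(c,b) in B[n].items():
        m=mask(s,c,b); P=C[m]
        if len(P)<5: print(n,k,"few",len(P)); continue
        zt=np.percentile(P[:,2],95); T=P[P[:,2]>zt-.008] if k!="tray" else P
        (cx,cy),wh,a=cv2.minAreaRect((T[:,:2]*1000).astype(np.float32))
        print(n,k,len(P),"ztop %.3f"%zt,"zmed %.3f"%np.median(P[:,2]),"rect c",round(cx),round(cy),"size",np.round(wh),"ang %.1f"%a, "mean",np.round(T.mean(0),3))
s=pickle.load(open("top.pkl","rb"));im=s["pixels"]
a=cv2.resize(im[285:345,235:285],None,fx=8,fy=8,interpolation=2);b=cv2.resize(im[185:365,370:560],None,fx=480/180,fy=480/180,interpolation=2)[:,:400]
cv2.imwrite("pics/crop1.png",np.hstack([a,b]))
E
```

```text
top motor 601 ztop 0.068 zmed 0.054 rect c 413 214 size [28. 48.] ang 89.8 mean [0.405 0.213 0.066]
top tray 213 ztop 0.057 zmed 0.050 rect c 417 -287 size [134.  73.] ang 29.5 mean [ 0.43  -0.279  0.05 ]
top handle 241 ztop 0.152 zmed 0.148 rect c 529 -223 size [64. 14.] ang 28.7 mean [ 0.53  -0.222  0.148]
top tab 150 ztop 0.135 zmed 0.131 rect c 582 275 size [48. 14.] ang 16.3 mean [0.582 0.275 0.132]
top marker 162 ztop 0.047 zmed 0.043 rect c 356 -319 size [26. 28.] ang 26.1 mean [ 0.355 -0.318  0.043]
top gate few 0
side motor 339 ztop 0.065 zmed 0.051 rect c 406 212 size [35. 31.] ang 89.0 mean [0.405 0.207 0.063]
side tray 680 ztop 0.055 zmed 0.050 rect c 423 -280 size [130.  93.] ang 28.0 mean [ 0.433 -0.282  0.049]
side handle 502 ztop 0.148 zmed 0.139 rect c 530 -229 size [68. 17.] ang 28.8 mean [ 0.531 -0.23   0.146]
side tab 256 ztop 0.131 zmed 0.114 rect c 584 271 size [43. 26.] ang 23.7 mean [0.583 0.271 0.128]
side marker 381 ztop 0.044 zmed 0.038 rect c 355 -323 size [30. 32.] ang 30.5 mean [ 0.356 -0.326  0.041]
side gate few 3
```

View pics/crop1.png

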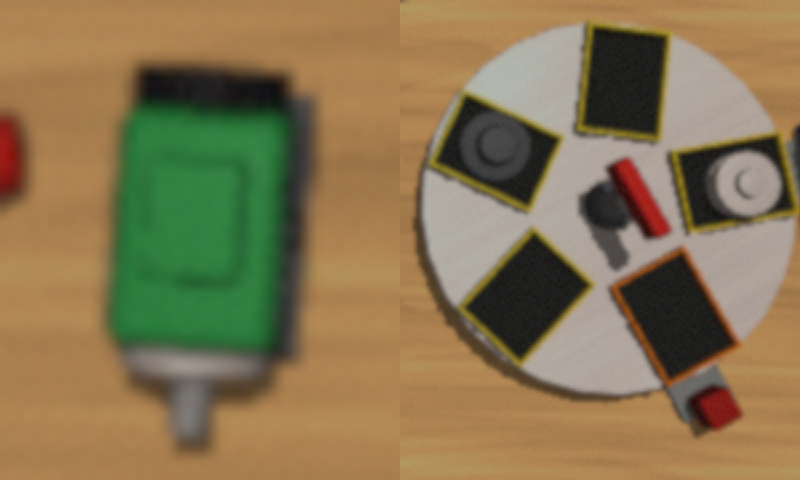

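The crop shows the motor's fan end at crop (215,85) and its shaft tip at (190,445), so the shaft points to about -x and slightly +y. The handle bar lines up with the orange tray and marker. The pulley tray is on the nose side and the flange is upper left. Next I'll hover over the motor for a closer wrist view.

```bash
cat >> h.py <<'E'
def go(p,head):
    """shift/turn (tool axes) from present pose to p (m), tool x heading head (deg), tool z down"""
    from bench import ctrl
    s=ctrl.sense(); R0=R.from_rotvec(s["tcp_rot"]); h=np.radians(head); c,n=np.cos(h),np.sin(h)
    R1=R.from_matrix(np.array([[c,n,0],[n,-c,0],[0,0,-1]]))
    print("lin",np.round(R0.inv().apply(np.array(p)-s["position"])*1000,1),"ang",np.round((R0.inv()*R1).as_rotvec(),3),"at",np.round(s["position"],4),"clock",round(s["clock"],2))
def wrist():
    from bench import ctrl
    q=ctrl.sense(); s=ctrl.snapshot("wrist"); W=np.eye(4); W[:3,:3]=R.from_rotvec(q["tcp_rot"]).as_matrix(); W[:3,3]=q["position"]
    s["cam_to_world"]=W@s["mount"]; return s
E
python3 - <<'E'
from h import *
from bench import ctrl
s=ctrl.snapshot("wrist"); print(np.round(s["mount"],3).tolist(),s["fx"])
go([.405,.212,.22],176)
t=pickle.load(open("top.pkl","rb"));C=cloud(t)
for k,(x,y) in dict(can=(348,242),jar=(374,153),black=(330,300),motorshaft=(258,337),nose=(540,245),rail=(198,265)).items(): print(k,np.round(C[y,x],3))
E
```

```text
[[-0.0, -0.95, -0.311, 0.081], [1.0, -0.0, 0.0, 0.0], [-0.0, -0.311, 0.95, -0.145], [0.0, 0.0, 0.0, 1.0]] 332.91306625979524
lin [-292.  -173.1   18.4] ang [-0.001 -0.    -0.326] at [0.2023 0.4843 0.2383] clock 0.15
can [0.559 0.019 0.178]
jar [ 0.775 -0.044  0.091]
black [0.435 0.052 0.067]
motorshaft [0.346 0.217 0.041]
nose [ 0.567 -0.417  0.098]
rail [0.509 0.355 0.078]
```

Emit:
{"api": "drive_tool", "payload": {
  "angular": [
    [0,0,-0.33],
    [0,0,-0.33],
    [0,0,-0.33],
    [0,0,-0.33],
    [0,0,-0.33],
    [0,0,-0.33],
    [0,0,-0.33],
    [0,0,-0.33],
    [0,0,-0.33],
    [0,0,-0.33],
    [0,0,-0.33],
    [0,0,-0.33]
  ],
  "linear": [
    [-292,-173,18],
    [-292,-173,18],
    [-292,-173,18],
    [-292,-173,18],
    [-292,-173,18],
    [-292,-173,18],
    [-292,-173,18],
    [-292,-173,18],
    [-292,-173,18],
    [-292,-173,18],
    [-292,-173,18],
    [-292,-173,18]
  ],
  "fingers": [88,88,88,88,88,88,88,88,88,88,88,88],
  "force": 25
}}

```text
clock: 1.35
position: [0.4046, 0.2131, 0.2208]
tcp_rot: [0.1, 3.14, 0.0]
wrist_force: [-0.1, 0.5, 0.2]
gripper_width: 1.002
gripper_force: 0.0
```

```bash
python3 - <<'E'
from h import *
s=wrist(); pickle.dump(s,open("w1.pkl","wb")); cv2.imwrite("pics/w1.png",s["pixels"]); C=cloud(s)
m=mask(s,"green",(0,0,640,480)); P=C[m]; P=P[np.hypot(P[:,0]-.405,P[:,1]-.212)<.08]
for lo,hi in((.06,.072),(.045,.058)):
    T=P[(P[:,2]>lo)&(P[:,2]<hi)]; print(lo,len(T),"zmed %.4f"%np.median(T[:,2]),cv2.minAreaRect((T[:,:2]*1000).astype(np.float32)))
E
```

```text
0.06 1065 zmed 0.0661 ((405.6156921386719, 215.67660522460938), (27.589731216430664, 33.947025299072266), 85.91595458984375)
0.045 2268 zmed 0.0528 ((402.81988525390625, 215.02687072753906), (47.46910858154297, 70.65625762939453), 87.79965209960938)
```

View pics/w1.png

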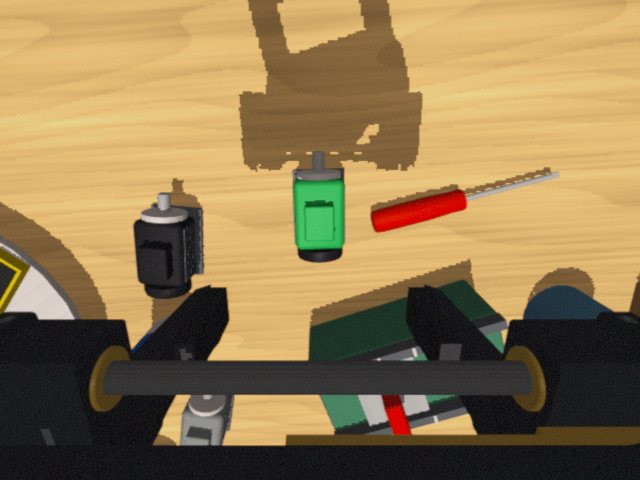

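The wrist view shows the motor's body centred at (319,215) with its shaft up at (319,152), in line with the tool. The screwdriver handle end at (374,222) is close to the finger's path, so I'll check it and narrow the fingers.

```bash
python3 - <<'E'
from h import *
s=pickle.load(open("w1.pkl","rb")); C=cloud(s); P=C[mask(s,"red",(360,180,470,240))]
print(len(P),P[:,1].min(),np.round(P[P[:,1]<P[:,1].min()+.01].mean(0),3),P[:,2].max())
go([.4035,.215,.019],177)
E
```

```text
2010 0.27181588728467865 [0.418 0.277 0.021] 0.02673552203349766
lin [  1.4   1.9 201.8] ang [ 0.     0.    -0.012] at [0.4047 0.213  0.2208] clock 1.4
```

Emit:
{"api": "drive_tool", "payload": {
  "angular": [
    [0,0,-0.01],
    [0,0,-0.01],
    [0,0,-0.01],
    [0,0,-0.01],
    [0,0,-0.01],
    [0,0,-0.01],
    [0,0,-0.01],
    [0,0,-0.01],
    [0,0,-0.01],
    [0,0,-0.01]
  ],
  "linear": [
    [1.5,2,40],
    [1.5,2,80],
    [1.5,2,110],
    [1.5,2,130],
    [1.5,2,150],
    [1.5,2,170],
    [1.5,2,185],
    [1.5,2,195],
    [1.5,2,201],
    [1.5,2,201]
  ],
  "fingers": [66,66,66,66,66,66,66,66,66,66]
}}

```text
clock: 2.4
position: [0.4036, 0.2144, 0.0195]
tcp_rot: [-0.087, -3.14, 0.0]
wrist_force: [-0.0, 1.3, -0.1]
gripper_width: 0.754
gripper_force: 0.0
```

Emit:
{"api": "drive_tool", "payload": {
  "angular": [
    [0,0,0],
    [0,0,0],
    [0,0,0],
    [0,0,0],
    [0,0,0],
    [0,0,0],
    [0,0,0],
    [0,0,0]
  ],
  "linear": [
    [0,0,0],
    [0,0,0],
    [0,0,0],
    [0,0,0],
    [0,0,0],
    [0,0,-6],
    [0,0,-15],
    [0,0,-30]
  ],
  "fingers": [40,40,40,40,40,40,40,40],
  "force": 30
}}

```text
clock: 3.2
position: [0.403, 0.214, 0.0497]
tcp_rot: [-0.088, -3.138, 0.001]
wrist_force: [-0.7, 0.6, -5.3]
gripper_width: 0.563
gripper_force: 30.0
```

```bash
python3 - <<'E'
from h import *
go([.513,-.235,.26],209)
E
```

```text
lin [-134.4 -442.4 -210.3] ang [-0.    -0.003 -0.562] at [0.403  0.214  0.0497] clock 3.2
```

Emit:
{"api": "drive_tool", "payload": {
  "angular": [
    [0,0,0],
    [0,0,0],
    [0,0,0],
    [0,0,0],
    [0,0,0],
    [0,0,-0.05],
    [0,0,-0.1],
    [0,0,-0.16],
    [0,0,-0.22],
    [0,0,-0.28],
    [0,0,-0.34],
    [0,0,-0.4],
    [0,0,-0.45],
    [0,0,-0.5],
    [0,0,-0.53],
    [0,0,-0.55],
    [0,0,-0.56],
    [0,0,-0.56],
    [0,0,-0.56],
    [0,0,-0.56]
  ],
  "linear": [
    [0,0,-30],
    [0,0,-70],
    [0,0,-110],
    [0,0,-150],
    [0,0,-190],
    [-6,-20,-210],
    [-16,-52,-210],
    [-27,-90,-210],
    [-39,-128,-210],
    [-51,-166,-210],
    [-63,-206,-210],
    [-75,-246,-210],
    [-87,-286,-210],
    [-99,-326,-210],
    [-111,-366,-210],
    [-122,-402,-210],
    [-130,-428,-210],
    [-134,-442,-210],
    [-134,-442,-210],
    [-134,-442,-210]
  ],
  "fingers": [40,40,40,40,40,40,40,40,40,40,40,40,40,40,40,40,40,40,40,40]
}}

```text
clock: 5.2
position: [0.5126, -0.2335, 0.2596]
tcp_rot: [0.784, -3.042, -0.002]
wrist_force: [0.9, 0.4, -6.0]
gripper_width: 0.567
gripper_force: 30.0
```

```bash
python3 - <<'E'
from h import *
s=wrist(); pickle.dump(s,open("w2.pkl","wb")); cv2.imwrite("pics/w2.png",s["pixels"]); C=cloud(s)
m=mask(s,"orange",(0,0,640,480)); P=C[m]; print(len(P))
P=P[(np.hypot(P[:,0]-.434,P[:,1]+.279)<.075)&(P[:,2]>.035)&(P[:,2]<.07)]; print(len(P),np.percentile(P[:,2],[5,50,95]),cv2.minAreaRect((P[:,:2]*1000).astype(np.float32)))
m=mask(s,"red",(0,0,640,480)); P=C[m]; P=P[(np.hypot(P[:,0]-.355,P[:,1]+.322)<.03)&(P[:,2]>.038)]; print("marker",len(P),P[:,2].max(),cv2.minAreaRect((P[:,:2]*1000).astype(np.float32)))
g=mask(s,"green",(0,0,640,480));P=C[g];T=s["cam_to_world"]@np.linalg.inv(s["mount"]);Q=(P-T[:3,3])@T[:3,:3];Q=Q[np.abs(Q).max(1)<.08];
for lo,hi in((-.055,-.044),(-.04,-.03)):
    A=Q[(Q[:,2]>lo)&(Q[:,2]<hi)];print("motor in tool",lo,len(A),np.round(np.median(A,0),4),cv2.minAreaRect((A[:,:2]*1000).astype(np.float32)) if len(A)>9 else "")
E
```

```text
508
363 [0.04319943 0.04865397 0.05594638] ((436.0510559082031, -277.7087707519531), (95.79570007324219, 72.22684478759766), 29.411487579345703)
marker 1053 0.04656278700523292 ((356.27142333984375, -319.5954895019531), (29.03211212158203, 27.776777267456055), 28.470630645751953)
motor in tool -0.055 3261 [ 0.0074  0.0006 -0.0458] ((-1.6503772735595703, 0.4457988739013672), (27.82041358947754, 34.875179290771484), 89.64900207519531)
motor in tool -0.04 9433 [ 0.0209  0.0003 -0.0327] ((1.3647689819335938, 0.4954853057861328), (47.67998504638672, 70.06285095214844), 89.48690032958984)
```

View pics/w2.png

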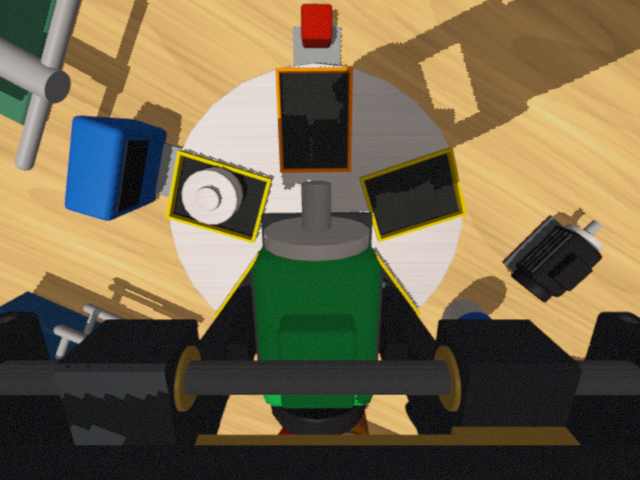

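The wrist view shows the tray at (315,120) in line with the held motor, whose shaft at (316,205) points outwards. The pulley at (211,196) sits in its tray. The measured tray centre of (0.436,-0.278) agrees with the handle and marker geometry.

```bash
python3 - <<'E'
from h import *
go([.4365,-.278,.26],209.2); go([.4365,-.278,.0645],209.2)
E
```

```text
lin [88.4 -2.3 -0.2] ang [ 0.001 -0.    -0.005] at [ 0.5127 -0.2332  0.2598] clock 5.25
lin [ 88.4  -2.5 195.3] ang [ 0.001 -0.    -0.005] at [ 0.5127 -0.2332  0.2598] clock 5.25
```

Emit:
{"api": "drive_tool", "payload": {
  "angular": [
    [0,0,-0.005],
    [0,0,-0.005],
    [0,0,-0.005],
    [0,0,-0.005],
    [0,0,-0.005],
    [0,0,-0.005],
    [0,0,-0.005],
    [0,0,-0.005],
    [0,0,-0.005],
    [0,0,-0.005]
  ],
  "linear": [
    [30,-1,0],
    [65,-2,0],
    [88,-2.5,15],
    [88.5,-2.5,50],
    [88.5,-2.5,90],
    [88.5,-2.5,125],
    [88.5,-2.5,145],
    [88.5,-2.5,155],
    [88.5,-2.5,160],
    [88.5,-2.5,160]
  ],
  "fingers": [40,40,40,40,40,40,40,40,40,40]
}}

```text
clock: 6.25
position: [0.437, -0.2792, 0.1002]
tcp_rot: [-0.792, 3.04, -0.001]
wrist_force: [0.2, 0.5, -6.8]
gripper_width: 0.56
gripper_force: 30.0
```

```bash
python3 - <<'E'
from h import *
go([.4365,-.278,.0645],209.2)
E
```

```text
lin [-0.2  1.3 35.7] ang [-0.001  0.     0.   ] at [ 0.437  -0.2792  0.1002] clock 6.25
```

Emit:
{"api": "drive_tool", "payload": {
  "angular": [
    [0,0,0],
    [0,0,0],
    [0,0,0],
    [0,0,0],
    [0,0,0],
    [0,0,0],
    [0,0,0]
  ],
  "linear": [
    [0,1,10],
    [0,1,20],
    [0,1,27],
    [0,1,32],
    [0,1,34],
    [0,1,35],
    [0,1,35]
  ],
  "fingers": [40,40,40,40,40,40,40]
}}

```text
clock: 6.95
position: [0.4362, -0.2786, 0.0648]
tcp_rot: [-0.791, 3.04, -0.0]
wrist_force: [-0.2, -0.3, -6.0]
gripper_width: 0.568
gripper_force: 30.0
```

Emit:
{"api": "drive_tool", "payload": {
  "angular": [
    [0,0,0],
    [0,0,0],
    [0,0,0]
  ],
  "linear": [
    [0,0,0.7],
    [0,0,1.4],
    [0,0,1.4]
  ],
  "fingers": [40,40,40]
}}

```text
clock: 7.25
position: [0.4365, -0.279, 0.0643]
tcp_rot: [-0.792, 3.04, -0.002]
wrist_force: [-3.0, 0.9, 5.2]
gripper_width: 0.568
gripper_force: 30.0
```

The wrist force changed by about 11 N at the expected height, so the motor is on the tray floor. Opening and lifting clear.

Emit:
{"api": "drive_tool", "payload": {
  "angular": [
    [0,0,0],
    [0,0,0],
    [0,0,0],
    [0,0,0],
    [0,0,0],
    [0,0,0],
    [0,0,0],
    [0,0,0],
    [0,0,0],
    [0,0,0],
    [0,0,0],
    [0,0,0]
  ],
  "linear": [
    [0,0,-0.5],
    [0,0,-0.5],
    [0,0,-0.5],
    [0,0,-0.5],
    [0,0,-10],
    [0,0,-30],
    [0,0,-60],
    [0,0,-100],
    [0,0,-140],
    [0,0,-180],
    [0,0,-190],
    [0,0,-190]
  ],
  "fingers": [64,64,64,64,64,64,64,64,64,64,64,64]
}}

```text
clock: 8.45
position: [0.4364, -0.2788, 0.2548]
tcp_rot: [-0.791, 3.039, -0.004]
wrist_force: [0.3, 0.9, -0.1]
gripper_width: 0.726
gripper_force: 0.0
```

```bash
python3 - <<'E'
from h import *
s=wrist(); pickle.dump(s,open("w3.pkl","wb")); cv2.imwrite("pics/w3.png",s["pixels"]); C=cloud(s)
m=mask(s,"green",(0,0,640,480)); P=C[m]; P=P[np.hypot(P[:,0]-.436,P[:,1]+.279)<.08]
for lo,hi in((.104,.116),(.09,.102)):
    T=P[(P[:,2]>lo)&(P[:,2]<hi)]; print(lo,len(T),"zmed %.4f"%np.median(T[:,2]),cv2.minAreaRect((T[:,:2]*1000).astype(np.float32)))
m=mask(s,"orange",(0,0,640,480)); P=C[m]; P=P[(np.hypot(P[:,0]-.434,P[:,1]+.279)<.075)&(P[:,2]>.035)&(P[:,2]<.07)]; print(len(P),cv2.minAreaRect((P[:,:2]*1000).astype(np.float32)))
m=mask(s,"red",(0,0,640,480)); P=C[m]; P=P[(np.hypot(P[:,0]-.53,P[:,1]+.226)<.06)&(P[:,2]>.142)]; print("handle",len(P),P[:,2].max() if len(P) else"",cv2.minAreaRect((P[:,:2]*1000).astype(np.float32)) if len(P)>9 else "")
E
```

```text
0.104 1136 zmed 0.1101 ((437.5583190917969, -277.08660888671875), (34.493343353271484, 27.77202606201172), 28.4205379486084)
0.09 2387 zmed 0.0968 ((434.9871826171875, -279.68255615234375), (70.10311126708984, 48.725433349609375), 29.65410041809082)
205 ((422.29248046875, -285.72845458984375), (122.05316925048828, 72.31190490722656), 30.050748825073242)
handle 695 0.1517302301481263 ((518.1213989257812, -231.92898559570312), (41.929161071777344, 14.894204139709473), 28.812990188598633)
```

View pics/w3.png

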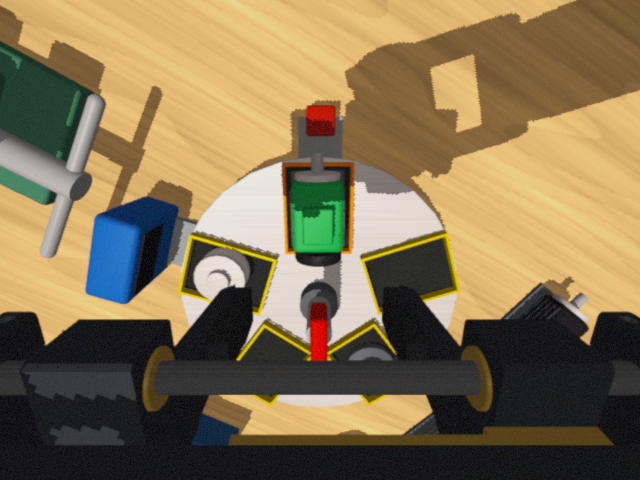

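The wrist view shows the motor flat in the tray at (318,210), shaft outwards at (318,165), and let go. The handle runs through (318,330).

```bash
python3 - <<'E'
from h import *
from bench import ctrl
print(np.round(ctrl.sense()["joint_positions"],2))
go([.5305,-.225,.2548],209); go([.5305,-.225,.122],209)
E
```

```text
[-0.79  0.29  1.5  -0.    1.36 -2.87]
lin [-108.5    0.5   -1.8] ang [ 0.    -0.     0.003] at [ 0.436  -0.2784  0.253 ] clock 8.5
lin [-108.5    0.5  131. ] ang [ 0.    -0.     0.003] at [ 0.436  -0.2784  0.253 ] clock 8.5
```

Joint 6 is near its limit at this heading, so I'll grip the handle with the half-turn heading (29°, then on to 101°).

Emit:
{"api": "drive_tool", "payload": {
  "angular": [
    [0,0,0.1],
    [0,0,0.24],
    [0,0,0.38],
    [0,0,0.52],
    [0,0,0.66],
    [0,0,0.8],
    [0,0,0.94],
    [0,0,1.08],
    [0,0,1.22],
    [0,0,1.36],
    [0,0,1.5],
    [0,0,1.57],
    [0,0,1.57]
  ],
  "linear": [
    [-10,0,0],
    [-25,0,0],
    [-40,0,0],
    [-55,0,0],
    [-70,0,0],
    [-85,0,0],
    [-100,0,0],
    [-108,0,0],
    [-108,0,0],
    [-108,0,0],
    [-108,0,0],
    [-108,0,0],
    [-108,0,0]
  ],
  "fingers": [50,50,50,50,50,50,50,50,50,50,50,50,50]
}}

```text
clock: 9.8
position: [0.53, -0.2256, 0.2513]
tcp_rot: [-1.588, -2.707, -0.0]
wrist_force: [0.3, -0.1, 0.1]
gripper_width: 0.568
gripper_force: 0.0
```

Emit:
{"api": "drive_tool", "payload": {
  "angular": [
    [0,0,0.1],
    [0,0,0.24],
    [0,0,0.38],
    [0,0,0.52],
    [0,0,0.66],
    [0,0,0.8],
    [0,0,0.94],
    [0,0,1.08],
    [0,0,1.22],
    [0,0,1.36],
    [0,0,1.5],
    [0,0,1.57],
    [0,0,1.57]
  ],
  "linear": [
    [0,0,0],
    [0,0,0],
    [0,0,0],
    [0,0,0],
    [0,0,0],
    [0,0,0],
    [0,0,0],
    [0,0,0],
    [0,0,0],
    [0,0,0],
    [0,0,0],
    [0,0,0],
    [0,0,0]
  ],
  "fingers": [50,50,50,50,50,50,50,50,50,50,50,50,50]
}}

```text
clock: 11.1
position: [0.5302, -0.2257, 0.2521]
tcp_rot: [-3.038, -0.795, 0.002]
wrist_force: [0.7, -0.3, 0.6]
gripper_width: 0.572
gripper_force: 0.0
```

```bash
python3 - <<'E'
from h import *
from bench import ctrl
s=wrist(); C=cloud(s)
m=mask(s,"red",(0,0,640,480)); P=C[m]; P=P[(np.hypot(P[:,0]-.53,P[:,1]+.226)<.06)&(P[:,2]>.142)]; print("handle",len(P),P[:,2].max() if len(P) else"",cv2.minAreaRect((P[:,:2]*1000).astype(np.float32)) if len(P)>9 else "")
print(np.round(ctrl.sense()["joint_positions"],2))
go([.5305,-.225,.122],29)
E
```

```text
handle 1619 0.3275515218043288 ((532.1673583984375, -223.9617156982422), (68.58025360107422, 15.607136726379395), 29.948137283325195)
[-0.61  0.42  1.31 -0.    1.41  0.45]
lin [  0.7  -0.3 130.3] ang [-0.002  0.001  0.008] at [ 0.5302 -0.2257  0.2523] clock 11.15
```

Emit:
{"api": "drive_tool", "payload": {
  "angular": [
    [0,0,0],
    [0,0,0],
    [0,0,0],
    [0,0,0],
    [0,0,0],
    [0,0,0],
    [0,0,0]
  ],
  "linear": [
    [1.5,-0.5,30],
    [1.5,-0.5,65],
    [1.5,-0.5,95],
    [1.5,-0.5,115],
    [1.5,-0.5,125],
    [1.5,-0.5,130],
    [1.5,-0.5,130]
  ],
  "fingers": [40,40,40,40,40,40,40]
}}

```text
clock: 11.85
position: [0.5316, -0.2248, 0.1234]
tcp_rot: [3.039, 0.795, 0.0]
wrist_force: [-0.5, -0.0, -0.6]
gripper_width: 0.451
gripper_force: 0.0
```

Emit:
{"api": "drive_tool", "payload": {
  "angular": [
    [0,0,0],
    [0,0,0],
    [0,0,0],
    [0,0,0],
    [0,0,0]
  ],
  "linear": [
    [0,0,0],
    [0,0,0],
    [0,0,0],
    [0,0,0],
    [0,0,0]
  ],
  "fingers": [10,10,10,10,10],
  "force": 25
}}

```text
clock: 12.35
position: [0.5315, -0.2245, 0.1239]
tcp_rot: [-3.04, -0.794, -0.0]
wrist_force: [-2.1, 3.5, 5.6]
gripper_width: 0.178
gripper_force: 25.0
```

Emit:
{"api": "drive_tool", "payload": {
  "angular": [
    [0,0,-0.03],
    [0,0,-0.08],
    [0,0,-0.15],
    [0,0,-0.23],
    [0,0,-0.31],
    [0,0,-0.39],
    [0,0,-0.47],
    [0,0,-0.55],
    [0,0,-0.63],
    [0,0,-0.71],
    [0,0,-0.79],
    [0,0,-0.87],
    [0,0,-0.95],
    [0,0,-1.03],
    [0,0,-1.1],
    [0,0,-1.16],
    [0,0,-1.21],
    [0,0,-1.24],
    [0,0,-1.257],
    [0,0,-1.257]
  ],
  "linear": [
    [0,0,0],
    [0,0,0],
    [0,0,0],
    [0,0,0],
    [0,0,0],
    [0,0,0],
    [0,0,0],
    [0,0,0],
    [0,0,0],
    [0,0,0],
    [0,0,0],
    [0,0,0],
    [0,0,0],
    [0,0,0],
    [0,0,0],
    [0,0,0],
    [0,0,0],
    [0,0,0],
    [0,0,0],
    [0,0,0]
  ],
  "fingers": [10,10,10,10,10,10,10,10,10,10,10,10,10,10,10,10,10,10,10,10]
}}

```text
clock: 14.35
position: [0.5314, -0.2245, 0.1239]
tcp_rot: [-1.991, -2.43, -0.0]
wrist_force: [-3.1, 2.8, 5.4]
gripper_width: 0.184
gripper_force: 25.0
```

Emit:
{"api": "drive_tool", "payload": {
  "angular": [
    [0,0,0],
    [0,0,0],
    [0,0,0],
    [0,0,0],
    [0,0,0],
    [0,0,0],
    [0,0,0],
    [0,0,0],
    [0,0,0]
  ],
  "linear": [
    [0,0,0],
    [0,0,0],
    [0,0,0],
    [0,0,-10],
    [0,0,-40],
    [0,0,-80],
    [0,0,-120],
    [0,0,-130],
    [0,0,-130]
  ],
  "fingers": [40,40,40,40,40,40,40,40,40]
}}

```text
clock: 15.25
position: [0.5319, -0.225, 0.2551]
tcp_rot: [1.99, 2.426, 0.0]
wrist_force: [-0.4, -0.7, -0.9]
gripper_width: 0.458
gripper_force: 0.0
```

```bash
python3 - <<'E'
from h import *
go([.567,.271,.26],196)
E
```

```text
lin [479.5 131.5  -5.8] ang [-0.     0.004 -1.653] at [ 0.5319 -0.225   0.2551] clock 15.25
```

Emit:
{"api": "drive_tool", "payload": {
  "angular": [
    [0,0,-0.05],
    [0,0,-0.15],
    [0,0,-0.25],
    [0,0,-0.35],
    [0,0,-0.45],
    [0,0,-0.55],
    [0,0,-0.65],
    [0,0,-0.75],
    [0,0,-0.85],
    [0,0,-0.95],
    [0,0,-1.05],
    [0,0,-1.15],
    [0,0,-1.25],
    [0,0,-1.35],
    [0,0,-1.45],
    [0,0,-1.55],
    [0,0,-1.65],
    [0,0,-1.65],
    [0,0,-1.65],
    [0,0,-1.65]
  ],
  "linear": [
    [15,4,-5],
    [45,12,-5],
    [80,22,-5],
    [115,32,-5],
    [150,41,-5],
    [185,51,-5],
    [220,60,-5],
    [255,70,-5],
    [290,80,-5],
    [325,89,-5],
    [360,99,-5],
    [395,108,-5],
    [425,117,-5],
    [450,123,-5],
    [468,128,-5],
    [479,131,-5],
    [479,131,-5],
    [479,131,-5],
    [479,131,-5],
    [479,131,-5]
  ],
  "fingers": [40,40,40,40,40,40,40,40,40,40,40,40,40,40,40,40,40,40,40,40]
}}

```text
clock: 17.25
position: [0.5659, 0.2706, 0.2579]
tcp_rot: [0.43, -3.111, 0.0]
wrist_force: [0.7, 0.3, 0.7]
gripper_width: 0.454
gripper_force: 0.0
```

```bash
python3 - <<'E'
from h import *
from bench import ctrl
s=wrist(); C=cloud(s); print(np.round(C[240,320],3))
m=mask(s,"red",(0,0,640,480)); P=C[m]; P=P[(np.hypot(P[:,0]-.582,P[:,1]-.275)<.06)&(P[:,2]>.12)&(P[:,2]<.15)]; print("tab",len(P),np.median(P[:,2]),cv2.minAreaRect((P[:,:2]*1000).astype(np.float32)))
t=ctrl.snapshot("top"); C=cloud(t); P=C[mask(t,"red",(430,225,490,290))]; P=P[P[:,2]>.14]; print("handle",cv2.minAreaRect((P[:,:2]*1000).astype(np.float32)))
g=C[mask(t,"green",(440,200,515,320))]; g=g[(g[:,2]>.09)&(g[:,2]<.102)]; print("motor",len(g),cv2.minAreaRect((g[:,:2]*1000).astype(np.float32)))
cv2.imwrite("pics/w4.png",np.hstack([cv2.resize(s["pixels"],(400,300)),cv2.resize(t["pixels"][170:350,350:590],(400,300),interpolation=2)]))
E
```

```text
[0.573 0.275 0.132]
tab 925 0.13201340464464983 ((583.3829345703125, 277.3252258300781), (48.90732192993164, 15.228221893310547), 15.329057693481445)
handle ((529.3778686523438, -223.938232421875), (15.050826072692871, 69.04967498779297), 11.15414810180664)
motor 394 ((550.2494506835938, -329.99102783203125), (49.108402252197266, 66.15040588378906), 11.484089851379395)
```

View pics/w4.png

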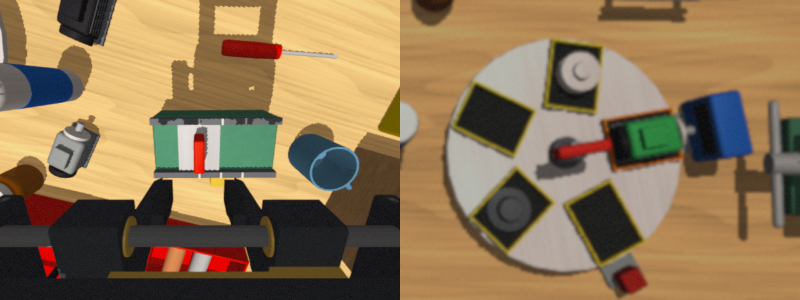

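The wrist view (left) shows the tab at (200,153) on the left of the box, opening towards image right. The crop (right) shows the motor at the nose, with the handle at 281° as wanted. Now the tab grasp.

```bash
python3 - <<'E'
from h import *
go([.583,.277,.104],195.5)
E
```

```text
lin [-18.1   1.6 154.2] ang [ 0.    -0.     0.005] at [0.5661 0.2705 0.2582] clock 17.35
```

Emit:
{"api": "drive_tool", "payload": {
  "angular": [
    [0,0,0],
    [0,0,0],
    [0,0,0],
    [0,0,0],
    [0,0,0],
    [0,0,0],
    [0,0,0],
    [0,0,0],
    [0,0,0]
  ],
  "linear": [
    [-18,1.5,20],
    [-18,1.5,55],
    [-18,1.5,90],
    [-18,1.5,115],
    [-18,1.5,135],
    [-18,1.5,147],
    [-18,1.5,153],
    [-18,1.5,154],
    [-18,1.5,154]
  ],
  "fingers": [40,40,40,40,40,40,40,40,40]
}}

```text
clock: 18.25
position: [0.5835, 0.2771, 0.1052]
tcp_rot: [-0.432, 3.11, 0.0]
wrist_force: [0.4, 0.4, -0.1]
gripper_width: 0.451
gripper_force: 0.0
```

Emit:
{"api": "drive_tool", "payload": {
  "angular": [
    [0,0,0],
    [0,0,0],
    [0,0,0],
    [0,0,0],
    [0,0,0]
  ],
  "linear": [
    [0,0,0],
    [0,0,0],
    [0,0,0],
    [0,0,0],
    [0,0,0]
  ],
  "fingers": [10,10,10,10,10],
  "force": 25
}}

```text
clock: 18.75
position: [0.5833, 0.277, 0.1047]
tcp_rot: [-0.433, 3.111, 0.0]
wrist_force: [-0.8, 0.5, 2.4]
gripper_width: 0.178
gripper_force: 25.0
```

Emit:
{"api": "drive_tool", "payload": {
  "angular": [
    [0,0,0],
    [0,0,0],
    [0,0,0],
    [0,0,0],
    [0,0,0],
    [0,0,0],
    [0,0,0],
    [0,0,0],
    [0,0,0],
    [0,0,0],
    [0,0,0]
  ],
  "linear": [
    [0,3,0],
    [0,7,0],
    [0,11,0],
    [0,15,0],
    [0,19,0],
    [0,23,0],
    [0,27,0],
    [0,31,0],
    [0,34,0],
    [0,35,0],
    [0,35,0]
  ],
  "fingers": [10,10,10,10,10,10,10,10,10,10,10]
}}

```text
clock: 19.85
position: [0.5734, 0.3113, 0.1047]
tcp_rot: [-0.433, 3.111, 0.0]
wrist_force: [-1.8, 0.4, 5.5]
gripper_width: 0.181
gripper_force: 25.0
```

Emit:
{"api": "drive_tool", "payload": {
  "angular": [
    [0,0,0],
    [0,0,0],
    [0,0,0],
    [0,0,0],
    [0,0,0],
    [0,0,0],
    [0,0,0],
    [0,0,0],
    [0,0,0],
    [0,0,0]
  ],
  "linear": [
    [0,0,0],
    [0,0,0],
    [0,0,0],
    [0,0,0],
    [0,0,-15],
    [0,0,-50],
    [0,0,-90],
    [0,0,-130],
    [0,0,-150],
    [0,0,-150]
  ],
  "fingers": [40,40,40,40,40,40,40,40,40,40]
}}

```text
clock: 20.85
position: [0.5744, 0.3109, 0.2588]
tcp_rot: [-0.431, 3.105, 0.002]
wrist_force: [0.3, 0.3, -1.2]
gripper_width: 0.458
gripper_force: 0.0
```

```bash
python3 - <<'E'
from h import *
from bench import ctrl
s=wrist(); C=cloud(s)
m=mask(s,"red",(0,0,640,480)); P=C[m]; P=P[(np.hypot(P[:,0]-.575,P[:,1]-.31)<.06)&(P[:,2]>.12)&(P[:,2]<.15)]; r=cv2.minAreaRect((P[:,:2]*1000).astype(np.float32)); print("tab",len(P),r, "travel",(np.array(r[0])-[583.4,277.3])@[-.267,.964])
t=ctrl.snapshot("top"); C=cloud(t); P=C[mask(t,"red",(430,225,490,290))]; P=P[P[:,2]>.14]; print("handle",cv2.minAreaRect((P[:,:2]*1000).astype(np.float32)))
g=C[mask(t,"green",(440,200,515,320))]; g=g[(g[:,2]>.09)&(g[:,2]<.102)]; print("motor",len(g),cv2.minAreaRect((g[:,:2]*1000).astype(np.float32)))
q=ctrl.sense();print(q["clock"],q["gripper_force"],q["wrist_force"])
cv2.imwrite("pics/w5.png",np.hstack([cv2.resize(s["pixels"],(400,300)),cv2.resize(t["pixels"],(400,300))]))
E
```

```text
tab 955 ((573.9046020507812, 311.86431884765625), (49.70721435546875, 14.06702995300293), 16.050003051757812) travel 35.85527462158201
handle ((529.5240478515625, -224.69264221191406), (15.025776863098145, 70.25753784179688), 11.134225845336914)
motor 390 ((550.372802734375, -329.9855651855469), (49.8189697265625, 65.68663024902344), 9.25648021697998)
20.95 0.0 [-0.23460672 -1.35055613  0.21383547]
```

View pics/w5.png

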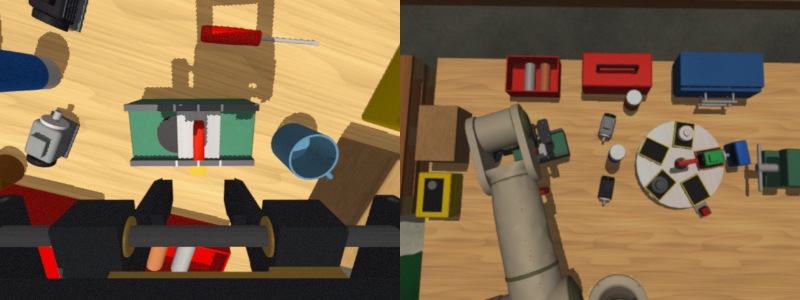

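The wrist view shows the port half uncovered at (170,133) and the tab at (198,138) on its middle mark. The top view shows the motor at the nose (710,158), and nothing else has been disturbed. Handing in.

```bash
python3 -c "
from bench import ctrl
print(ctrl.sign_off())"
```

```text
the job is handed in; nothing more can be done
None
```

I handed the job in at about 21 s on the robot's clock: the motor is flat in the orange tray with its shaft outwards, the turntable is one click on at the nose, and the shutter measures about 36 mm, at its middle stop; sign-off returned no verdict.

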